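Push the vial rack home against the reader's fence and pink stop

TASK

Push the vial rack along the table until its long side is flat against the reader's aluminium fence and its end is up against the pink stop, then move clear. Only push on the white rack itself, with the fingertips or the outside of the fingers: do not grip, lift or tip it, keep the fingers off the vials standing in it, and leave everything else on the table where it is.

Things in the scene. Friction and masses are not known exactly. Their poses are not given: they have to be found in the camera images.
- rack: The loose rack, off-white plastic: 90 mm along its x, 165 mm along its y (long sides), 45 mm tall, 0.25 to 0.42 kg. Its sides are upright; the lowest 26 mm are solid wall all round, and the top plate is flush with it at 37 to 45 mm height. Too wide to be taken across by the gripper. Origin: centre of its underside. Its +x long side starts off facing the fence, turned up to 0.35 rad from it, with 60 to 105 mm between the fence and where the side would lie if square.
- vials: The six capped vials fixed upright in the rack (five in the row nearer the robot, one behind), caps 19 mm across in blue, pink and turquoise, reaching 70 mm above the table. Their rows are 22 mm either side of the rack's middle line. Same origin and axes as the rack. The fingers must keep off them.
- fence: Fixed straight aluminium fence, 430 mm long along its y, 28 mm tall, 12 mm thick, in front of the white reader (64 mm tall; its front is 40 mm behind the fence's face). Origin: the middle of the fence's front face at table level; its -x looks to the robot side and is the way the face looks.
- stop_pink: Fixed pink end-stop block at one end of the fence, left or right by chance: 50 mm out from the fence's face along -x, 16 mm thick along its y, 28 mm tall. Origin: table level, on the fence's face, mid-thickness; axes parallel to the fence's. The rack's end is to rest on the side of it that looks to the fence's middle.
- stop_blue: The like block in dark blue at the other end of the fence, 360 to 400 mm from the pink one. Same origin and axes. Not the goal.
- jar_red: Bystander: white jar with a red lid, 44 mm across, 60 mm tall. Origin: centre of its underside.
- jar_amber: Bystander: amber glass jar with a white lid, 44 mm across, 65 mm tall. Origin: centre of its underside.
- beaker: Bystander: clear beaker, 64 mm across, 75 mm tall. Origin: centre of its underside.
- tub: Bystander: open white tub, 100 x 70 x 30 mm. Origin: centre of its underside.
- cap_blue: Bystander: loose blue screw cap, 22 mm across, 14 mm tall. Origin: centre of its underside.
- cap_pink: Bystander: loose pink screw cap, 22 mm across, 14 mm tall. Origin: centre of its underside.
Things that resemble listed ones, but are neither listed nor needed, are in the scene too. Leave any turquoise look-alike of the stop_pink alone. What is shaped like the rack but red is not meant.

How it is judged (in metres and radians):
At the end, for the whole second after the job is handed in: The rack stands flat on the table at rest, its middle no more than 4 mm short of touching the fence and no more than 4 mm short of touching the inner side of the pink stop, parallel to the fence within 0.03 rad (x of rack in the frame of fence between -0.049 and -0.041 m and angle between the y axis of rack and the y axis of fence, either way round below 0.03 rad and ((y of rack in the frame of stop_pink between 0.0865 and 0.0945 m and y of stop_pink in the frame of fence below 0 m) or (y of rack in the frame of stop_pink between -0.0945 and -0.0865 m and y of stop_pink in the frame of fence above 0 m)) and height (world z) of rack below 0.004 m and angle between rack's own z axis and vertical below 0.04 rad and linear speed of rack below 0.01 m/s).
It fails at once if the rack is lifted off the table (12 mm) (height (world z) of rack above 0.012 m).
It fails at once if the rack is tipped (0.2 rad) (angle between rack's own z axis and vertical above 0.2 rad).
It fails at once if the fingers touch or grip the vials (over 0.5 N) (contact force between the fingers and vials above 0.5 N).
It fails at once if a bystander is moved by more than 15 mm (distance of any of jar_red, jar_amber, beaker, tub, cap_blue, cap_pink from where it was at the start of the episode above 0.015 m).
It also fails if it takes over 58 s, if anything falls off the work surface, if the arm or the gripper's body presses on something with over 40 N, if the wrist force passes 120 N, or if a joint passes its speed limit or range.

ROBOT

A 6-joint arm with a two-finger parallel gripper is mounted at the origin on the work surface. World frame = base frame: x ahead of the robot, y to its left, z up, the work surface at z = 0. Lengths are in mm, angles in rad, forces in N, time in s.
With the tool pointing down it reaches from about 275 to 850 mm from the base axis. Payload 5.2 kg.
Tool frame: the origin (TCP) lies at the very end of the fingers, on their centre line; the grasp point (between the pads) lies 19 mm behind it; z points along the fingers, y is the line along which they close (so a half turn about z gives the same grasp; the last joint's range is limited). The gripper opens to 85 mm and grips with 20 to 120 N. Pads are 22 mm wide; open, the fingers measure 114 mm over their backs; the gripper's body (76 mm by 85 mm) begins 54 mm behind the grasp point. The pads swing forward as they close: fully open they stand 13 mm farther back than shut.
Start: joints at [1.01, 0.259, 1.535, -0, 1.348, -0.203], TCP at [192.597, 515.181, 231.31] pointing down, gripper open.
Joint ranges: [-3.14, 3.14], [-0.91, 2.08], [0.19, 2.58], [-1.22, 4.36], [0.22, 2.71], [-3.12, 3.12]. Speed limits (rad/s): [2.57, 2.57, 3.14, 3.14, 3.14, 3.14].

INTERFACE

Orientations are given as a 3x3 rotation matrix whose columns are the frame's x, y, z axes.
In Python, from workcell import monitor, cams, job, models gives the robot as it stands.
- The arm moves only by the shell command python3 -m pendant 'ROWS' [FORCE]. ROWS is JSON, a list of rows, each a list of 5 numbers: the opening, from 0 (shut) to 1 (fully open), then the shift along the world's x, y, z in mm, then the turn about the world's z in rad. In form: [[gripper, x, y, z, turn], ...]. A call has 1 to 10 rows; each row shifts and turns the commanded pose from where the row before left it; what a row does not reach is not made up. A row lasts 1/12 s, in which the tool goes at most 41.7 mm and 7.16 degrees, less where a joint would pass 70% of its speed; a pose out of reach is approached as far as the arm can. A call with a gripper value outside its range is refused whole. The fingers move at their own pace and stop on an object; FORCE is the grip in N (left out, the last holds). Time passes only in rows, so rows that do not move let the fingers close. It gives the time, the measured TCP pose, the force, the opening and the grip force at its end, in the units of the state.
- monitor.get_state(): the state, without advancing time (a new reading comes with each control period).
- cams.capture(name): name is "side" or "top" or "wrist"; returns the picture (384x512x3 uint8, blue, green, red); there is no depth.
- cams.calibration(name): a dict with "K" (3x3 intrinsics, pixels), "k1" (the pictures are not rectified: a ray, as slopes to the right and down, at radius r is drawn at 1 + k1 r^2 times it, then the intrinsics apply), "eye" and "rotation" of the camera in the world; the wrist camera has in their place "tool_from_camera" (4x4, takes a point from camera to tool coordinates, whose origin is the TCP and whose axes are the flange's). Camera axes: x right, y up, looking along -z (the intrinsics and any distortion apply to the point x, -y, -z); pixel columns grow to the right and rows downward; lengths in mm; the calibration is good to about 2 mm. A picture is of the moment at which its call begins: read the wrist's pose just before it. calibration takes no time and is no camera call.
- job.finish_job(): hands the job in; it is judged then, once.
Trained networks look in the newest picture that a camera, given by its name, has taken for a name from the list of things; names that differ only in an ending like _2 or _b are one class to them, and where a whole thing is asked for, a point or a joint stands for the part that bears it (a point fixed in the world has none). Each returns a list of dicts, best first, with "p" (0 to 1); they miss things now and then, are a little off and sometimes report something else, mostly with a low value. They report only what shows in the picture. A call takes as long as a camera call. They do not tell look-alikes from the thing itself.
- models.silhouettes(camera, name): "pixels" (384x512 bool, what is visible of it) and "box" ([centre column, centre row, width, height] in pixels, round what is visible of it).
The state is a dict: "time": time; "q": joint angles; "dq": joint speeds; "tau": joint torques, N m; "tcp_pos": TCP position; "ee_rot": TCP orientation; "ft_force": force on the tool from outside, world axes, zero at the start; "ft_torque": the same for the moment, N m; "opening": finger opening in mm; "finger_force": force on a finger pad.
Only numpy, scipy, OpenCV 4.12 (cv2) and the standard library are available. Lean on these libraries where they do the work, as an engineer would, in place of code of your own. Each camera call takes 0.05 s, during which the arm holds its last target. There are 200 camera calls.

## Working session

There is one attempt and no reset: what is moved stays moved. The work goes in short steps, Python scripts to look and compute and a shell command to move; the robot and the scene stay as the last step left them, time stands still between calls to the robot, and variables do not carry over. Pictures are saved under pics/ and viewed, at most 10 in all, crops included, and the job is handed in when it is done.

```bash
mkdir -p pics; cat > h.py <<'E'
import numpy as np,cv2
from workcell import monitor,cams,job,models
def ray(cam,px):
    c=cams.calibration(cam);K=np.array(c["K"]);k=c["k1"]
    d=np.array(px,float).reshape(-1,2)
    s=np.c_[(d[:,0]-K[0,2])/K[0,0],(d[:,1]-K[1,2])/K[1,1]];u=s.copy()
    for _ in range(20): u=s/(1+k*(u**2).sum(1,keepdims=True))
    v=np.c_[u[:,0],-u[:,1],-np.ones(len(u))]
    if "eye" in c: R=np.array(c["rotation"]);e=np.array(c["eye"])
    else:
        st=monitor.get_state();T=np.array(c["tool_from_camera"]);Rt=np.array(st["ee_rot"])
        R=Rt@T[:3,:3];e=np.array(st["tcp_pos"])+Rt@T[:3,3]
    return e,v@R.T
def at(cam,px,z):
    e,v=ray(cam,px);return (e+v*((z-e[2])/v[:,2])[:,None])[:,:2]
def proj(cam,P):
    c=cams.calibration(cam);K=np.array(c["K"]);P=np.array(P,float).reshape(-1,3)
    v=(P-np.array(c["eye"]))@np.array(c["rotation"]);s=np.c_[v[:,0],-v[:,1]]/-v[:,2:]
    s=s*(1+c["k1"]*(s**2).sum(1,keepdims=True));return s*[K[0,0],K[1,1]]+[K[0,2],K[1,2]]
def tri(c1,p1,c2,p2):
    e,v=ray(c1,p1);f,w=ray(c2,p2);A=np.c_[v[0],-w[0]];t=np.linalg.lstsq(A,f-e,rcond=None)[0]
    a=e+t[0]*v[0];b=f+t[1]*w[0];return (a+b)/2,np.linalg.norm(a-b)
E
python3 - <<'E'
from h import *
t=cams.capture("top");s=cams.capture("side");cv2.imwrite("pics/top.png",cv2.resize(t,(800,600)));cv2.imwrite("pics/side.png",cv2.resize(s,(800,600)))
for c in("top","side"):
    k=cams.calibration(c);print(c,k["eye"])
    for n in["rack","fence","stop_pink","stop_blue","jar_red","jar_amber","beaker","tub","cap_blue","cap_pink"]:
        for d in models.silhouettes(c,n)[:3]:
            b=np.array(d["box"]);print(c,n,round(d["p"],2),b.round(),at(c,b[:2],10).round())
E
```

```text
top [435.67798309 -15.90413196 970.74298934]
top rack 0.87 [262. 192.  63.  34.] [[520. -46.]]
top rack 0.72 [195. 242.  59.  69.] [[388. 143.]]
top fence 0.71 [260. 108. 153.  80.] [[760. -44.]]
top stop_pink 0.55 [330. 156.  12.  20.] [[ 618. -240.]]
top stop_blue 0.72 [338. 199.   9.   9.] [[ 496. -255.]]
top stop_blue 0.58 [189. 141.   9.  20.] [[670. 158.]]
top jar_amber 0.75 [173. 192.   9.   4.] [[526. 202.]]
top jar_amber 0.74 [166. 157.  15.  19.] [[627. 222.]]
top beaker 0.61 [ 98. 267.  35.  23.] [[322. 416.]]
top tub 0.63 [395. 253.  36.  38.] [[ 343. -411.]]
top tub 0.38 [330. 156.  13.  20.] [[ 619. -238.]]
top cap_pink 0.54 [339. 199.   6.   3.] [[ 496. -259.]]
top cap_pink 0.42 [ 98. 266.  38.  24.] [[322. 417.]]
side [  22.49127294 -683.58353736  896.98274678]
side rack 0.98 [188. 193.  65.  37.] [[397. 161.]]
side rack 0.81 [264. 215.  55.  61.] [[529. -40.]]
side fence 0.9 [333. 188. 124. 113.] [[764. -69.]]
side stop_pink 0.7 [381. 249.  23.  12.] [[ 707. -314.]]
side stop_pink 0.58 [337. 242.  19.  15.] [[ 629. -232.]]
side stop_blue 0.71 [259. 158.  14.  11.] [[665. 170.]]
side jar_red 0.73 [334. 263.  18.  27.] [[ 576. -277.]]
side jar_amber 0.84 [243. 149.  14.  22.] [[647. 240.]]
side beaker 0.58 [131. 152.  23.  30.] [[337. 440.]]
side tub 0.8 [297. 352.  58.  52.] [[ 347. -403.]]
side cap_blue 0.58 [218. 168.   9.   8.] [[531. 207.]]
```

View pics/top.png

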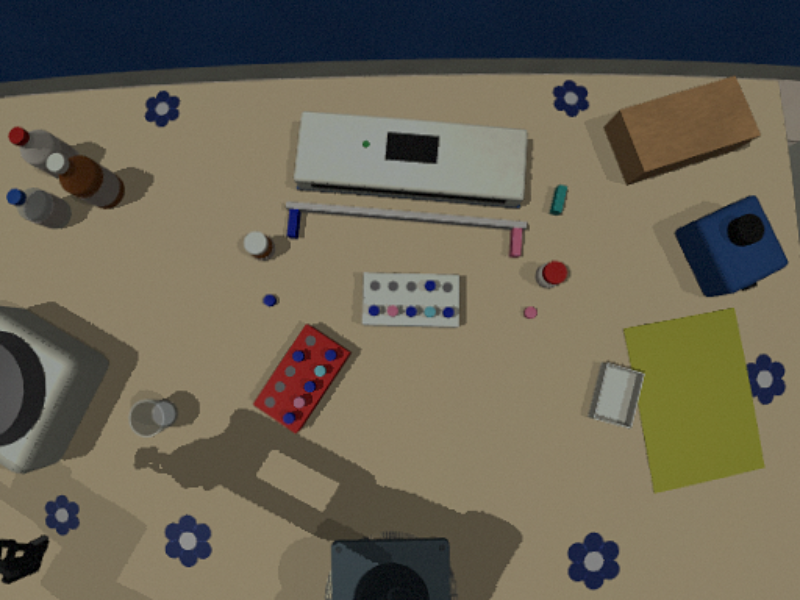

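View pics/side.png

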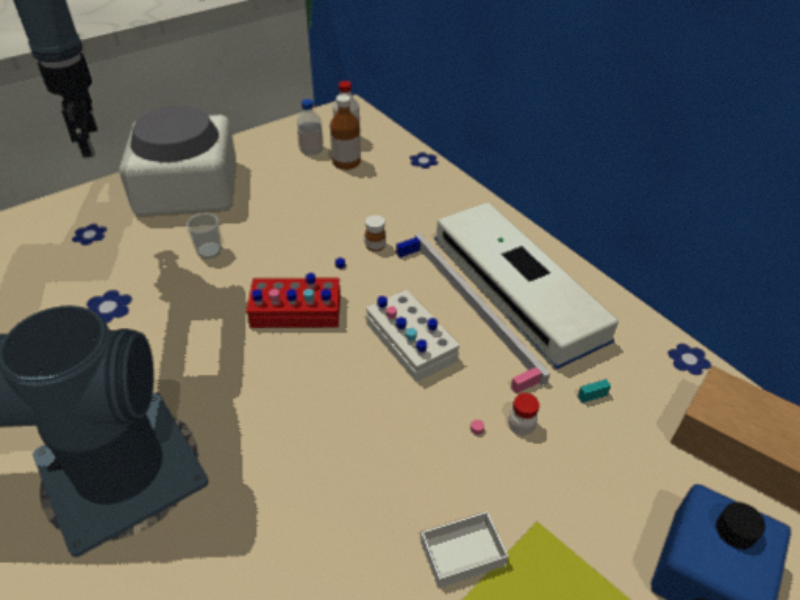

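The top picture shows two rack shapes: white at (411,300) of 800x600 and red at (302,378). The white one is meant, since red is excluded. The pink stop is at (516,241), at the right end of the fence. The turquoise look-alike at (559,199) is off the fence and not meant; the blue stop is at (293,222). I'll check in an enlarged crop.

```bash
python3 - <<'E'
from h import *
from scipy.optimize import minimize
ts=cams.capture("top")
cv2.imwrite("pics/crop.png",cv2.resize(ts[120:220,180:350],None,fx=4.7,fy=4.7,interpolation=cv2.INTER_CUBIC))
cams.capture("side")
def box(x,y,a,h=45):
    c,s=np.cos(a),np.sin(a);return np.array([[x+c*u-s*v,y+s*u+c*v,z] for u in(-45,45) for v in(-82.5,82.5) for z in(0,h)])
M={}
for c,near in(("top",(262,192)),("side",(264,215))):
    ds=models.silhouettes(c,"rack");d=min(ds,key=lambda d:np.hypot(d["box"][0]-near[0],d["box"][1]-near[1]));M[c]=np.array(d["pixels"]);print(c,d["p"],M[c].sum())
def cost(p,cs=("top","side")):
    e=0
    for c in cs:
        m=np.zeros((384*4,512*4),np.uint8);cv2.fillConvexPoly(m,cv2.convexHull((proj(c,box(*p))*4+1.5).astype(np.int32)),1)
        f=cv2.resize(m.astype(np.float32),(512,384),interpolation=cv2.INTER_AREA);e+=np.abs(f-M[c]).sum()
    return e
for cs in(("top",),("side",),("top","side")):
  r=min((minimize(cost,[525,-43,a],args=(cs,),method="Nelder-Mead",options=dict(initial_simplex=[[525,-43,a],[540,-43,a],[525,-28,a],[525,-43,a+.15]])) for a in(-.2,-.05,.1)),key=lambda r:r.fun);print(cs,r.x.round(3),r.fun)
E
```

```text
top 0.8 2103
side 0.6 2018
('top',) [ 5.20539e+02 -4.53740e+01 -5.60000e-02] 87.375
('side',) [ 5.21328e+02 -4.20140e+01 -5.70000e-02] 83.1875
('top', 'side') [ 5.20145e+02 -4.34260e+01 -5.70000e-02] 201.1875
```

View pics/crop.png

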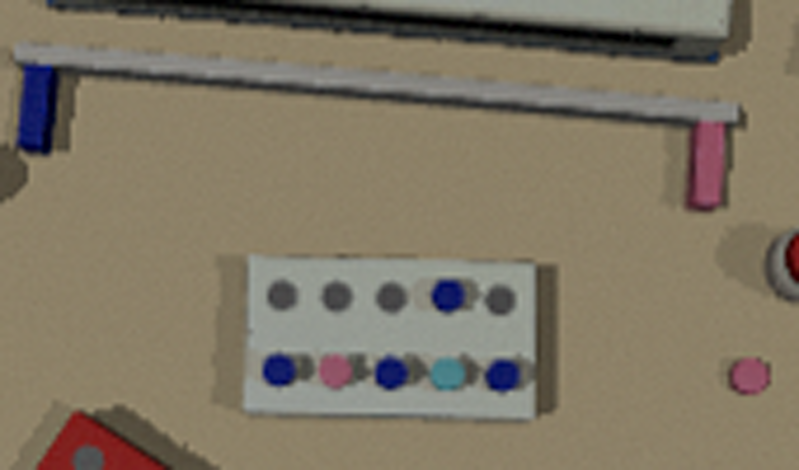

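The crop shows the white rack with six vials (corners 247,256 / 534,263 / 532,418 / 243,410), the fence's front top edge from about (15,61) to (738,121), and the pink stop's inner side at about (697,122) to (688,207).

```bash
python3 - <<'E'
from h import *
f=lambda P:(np.array(P,float)+.5)/4.7+[180,120]-.5
a=at("top",f([[15,61],[738,121]]),28);print("fence top edge",a.round(1),np.linalg.norm(a[1]-a[0]))
d=a[0]-a[1];ang=np.arctan2(-d[0],d[1]);print("fence ang",ang)
p=at("top",f([[697,122],[688,207],[725,122],[718,208]]),28);print("pink",p.round(1))
b=at("top",f([[55,68],[21,150]]),28);print("blue",b.round(1))
r=at("top",f([[247,256],[534,263],[532,412],[243,407]]),45);print("rack corners",r.round(1),r.mean(0));d=r[0]-r[1];print(np.linalg.norm(d),np.arctan2(-d[0],d[1]))
for n,q,z in[("amber",(258,243),65),("capblue",(270,300),14),("jarred",(555,272),60),("cappink",(530,312),14)]:
    print(n,at("top",np.array(q)*.64,z).round())
# refine fence with side view edges
s=cv2.imread("pics/side.png")
for q in[(421,240),(547,378),(512,385),(541,372)]: print("side",at("side",np.array(q)*.64,28).round())
x=np.array([np.cos(ang),np.sin(ang)]);y=np.array([-x[1],x[0]])
F=(a[0]+a[1])/2;pin=p[:2].mean(0)
print("x,y axes",x,y,"F",F,"rack in fence",[(q-F)@x for q in r],"gap pink",[(q-pin)@y for q in r], "pin proj",[(q-F)@y for q in p])
E
```

```text
fence top edge [[ 689.7  172. ]
 [ 644.4 -254.1]] 428.509502385608
fence ang -0.10589775919019964
pink [[ 644.2 -229.7]
 [ 593.7 -222. ]
 [ 644.  -246.3]
 [ 592.7 -239.7]]
blue [[684.8 148.1]
 [636.  168.3]]
rack corners [[ 567.6   35.2]
 [ 560.1 -128.5]
 [ 475.2 -124.6]
 [ 481.5   38.8]] [521.10964945 -44.76684385]
163.86490056270296 -0.0456723502270829
amber [[619. 212.]]
capblue [[526. 203.]]
jarred [[ 559. -292.]]
cappink [[ 495. -258.]]
side [[691. 152.]]
side [[ 645. -259.]]
side [[ 587. -236.]]
side [[ 646. -244.]]
x,y axes [ 0.99439807 -0.10569994] [0.10569994 0.99439807] F [667.0866272  -41.05257927] rack in fence [np.float64(-106.96286793830848), np.float64(-97.10000207779147), np.float64(-181.99162433102643), np.float64(-193.01201544537298)] gap pink [np.float64(254.18778931304053), np.float64(90.61997611789513), np.float64(85.49030621307506), np.float64(248.67465264761452)] pin proj [np.float64(-190.0009335536877), np.float64(-187.73185961008465), np.float64(-206.5784888636037), np.float64(-205.41119076731857)]
```

```bash
python3 -m pendant '[[1,30,-35,0,0],[0.8,22,-35,0,0],[0.8,22,-35,0,0],[0.8,22,-35,0,0],[0.8,22,-35,0,0],[0.8,22,-35,0,0],[0.8,22,-35,0,0],[0.8,22,-35,0,0],[0.8,22,-35,0,0],[0.8,22,-35,0,0]]'; python3 -c "
from h import *
s=monitor.get_state();print(np.array(s['ee_rot']).round(3),s['q'],s['opening'])"
```

```text
time: 2.13
tcp_pos: [418.4, 166.7, 231.7]
ee_rot: [[-0.937, 0.35, 0.001], [0.35, 0.937, 0.0], [-0.001, 0.001, -1.0]]
ft_force: [1.8, 0.9, 0.4]
opening: 68.1
finger_force: 0.0
[[-0.937  0.35   0.001]
 [ 0.35   0.937  0.   ]
 [-0.001  0.001 -1.   ]] [ 1.30460754e-01  7.59373299e-02  1.75747665e+00  1.02209641e-04
  1.30725049e+00 -1.08260891e+00] 68.13611849642382
```

```bash
python3 -m pendant '[[0.8,3,-34,0,0.05],[0.8,3,-34,0,0.05],[0.8,3,-34,0,0.05],[0.8,3,-34,0,0.05],[0.8,3,-34,0,0.052],[0.8,3,-32,0,0],[0.8,0,0,-40,0],[0.8,0,0,-20,0],[0.8,0,0,0,0]]'; python3 - <<'E'
from h import *
w=cams.capture("wrist");cv2.imwrite("pics/w1.png",cv2.resize(w,(800,600)))
s=monitor.get_state();print(s["tcp_pos"],np.array(s["ee_rot"]).round(3).tolist(),s["ft_force"])
for n in("rack","fence","stop_pink"):
    for d in models.silhouettes("wrist",n)[:3]: print(n,d["p"],np.array(d["box"]).round())
E
```

```text
time: 2.88
tcp_pos: [432.8, -33.3, 167.6]
ee_rot: [[-0.994, 0.108, -0.007], [0.108, 0.994, 0.003], [0.008, 0.002, -1.0]]
ft_force: [-1.1, 0.0, -0.8]
opening: 68.4
finger_force: 0.0
[434.08006042 -33.30013382 169.78792209] [[-0.994, 0.107, -0.005], [0.107, 0.994, 0.002], [0.005, 0.001, -1.0]] [-0.3609045  -1.00684003  0.04133994]
rack 0.59 [255. 269. 190. 119.]
rack 0.59 [433. 110. 157. 219.]
fence 0.94 [257. 372. 323.  23.]
stop_pink 0.53 [ 30. 322.  61.  67.]
```

View pics/w1.png

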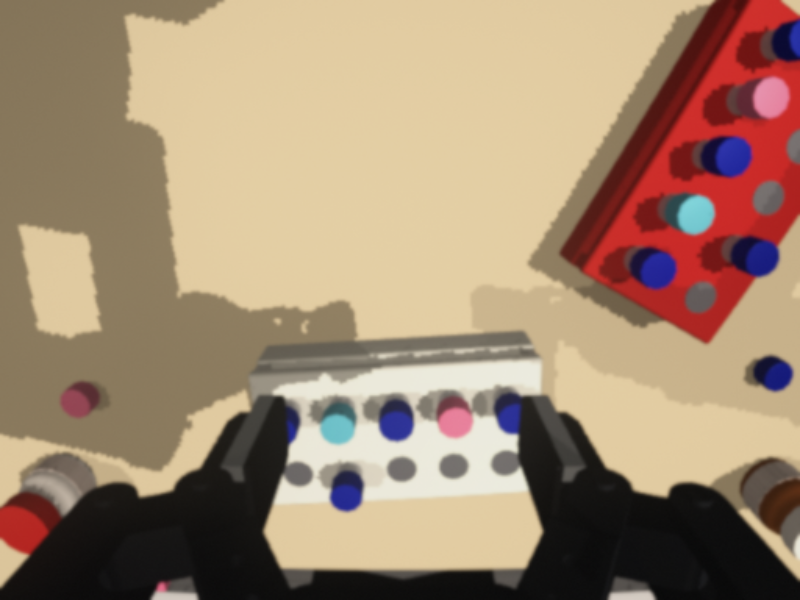

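The wrist view shows the white rack's near top edge from (250,374) to (541,358), with the red decoy off to the right. I'll check it against the top-camera estimate.

```bash
python3 - <<'E'
from h import *
r=at("wrist",np.array([[250,374],[541,358],[265,347],[527,332]])*.64,45);print(r[:2].round(1),np.linalg.norm(r[0]-r[1]))
d=r[1]-r[0];print(np.arctan2(-d[0],d[1]));print(at("wrist",np.array([[265,347],[527,332]])*.64,0).round(1))
E
```

```text
[[ 481.2 -126.8]
 [ 488.3   39.4]] 166.35595956696213
-0.04300589727943516
[[ 483.5 -129.7]
 [ 490.6   41.3]]
```

```bash
python3 -m pendant '[[0.8,-4,0,-40,0],[0.8,0,0,-40,0],[0.8,0,0,-40,0],[0.8,0,0,-25,0],[0.8,0,0,-14,0],[0.8,0,0,0,0],[0.8,0,0,0,0]]'; python3 -c "
from h import *
cv2.imwrite('pics/s2.png',cv2.resize(cams.capture('side')[130:280,180:380],(800,600)))"
```

```text
time: 3.67
tcp_pos: [432.7, -33.4, 13.0]
ee_rot: [[-0.995, 0.105, 0.001], [0.105, 0.995, -0.0], [-0.001, -0.0, -1.0]]
ft_force: [0.4, 0.3, -0.4]
opening: 68.5
finger_force: 0.0
```

View pics/s2.png

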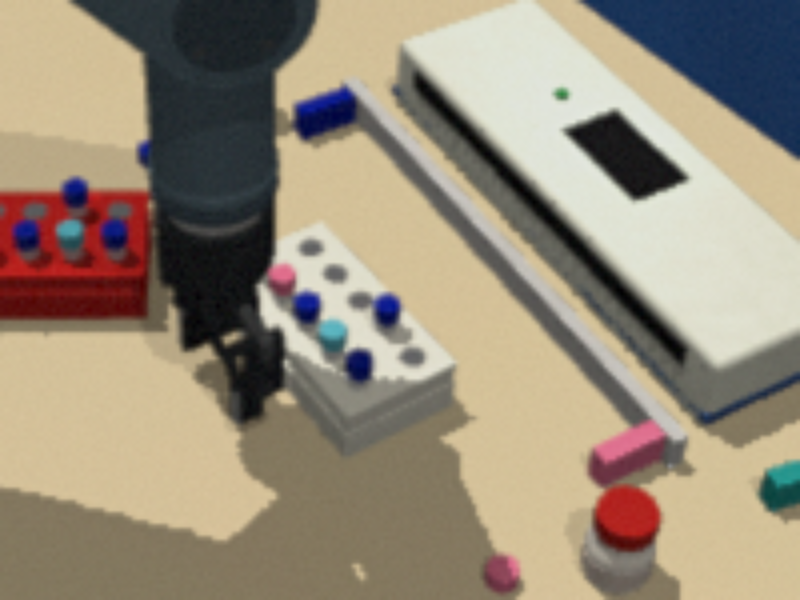

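```bash
python3 -m pendant '[[0.8,8,-0.8,-3,0],[0.8,8,-0.9,0,0],[0.8,8,-0.8,0,0],[0.8,8,-0.9,0,0],[0.8,8,-0.8,0,0],[0.8,8,-0.9,0,0],[0.8,8,-0.8,0,0],[0.8,8,-0.9,0,0],[0.8,8,-0.8,0,0],[0.8,8,-0.9,0,0]]'; python3 -m pendant '[[0.8,6,-0.6,0,0],[0.8,6,-0.6,0,0],[0.8,6,-0.6,0,0],[0.8,6,-0.7,0,0],[0.8,6,-0.6,0,0],[0.8,0,0,0,0]]'
```

```text
time: 4.55
tcp_pos: [512.4, -42.0, 9.2]
ee_rot: [[-0.994, 0.106, -0.0], [0.106, 0.994, 0.0], [0.0, 0.0, -1.0]]
ft_force: [-2.6, 0.4, 0.9]
opening: 68.1
finger_force: 1.5
time: 5.05
tcp_pos: [543.8, -45.5, 9.5]
ee_rot: [[-0.994, 0.106, 0.003], [0.106, 0.994, -0.001], [-0.003, -0.0, -1.0]]
ft_force: [-0.2, -0.0, 0.1]
opening: 68.6
finger_force: 0.0
```

```bash
python3 -m pendant '[[0.8,4,-0.4,0,0],[0.8,4,-0.4,0,0],[0.8,4,-0.5,0,0],[0.8,3,-0.3,0,0]]';python3 -m pendant '[[0.8,2,-0.2,0,0],[0.8,2,-0.2,0,0]]';python3 -m pendant '[[0.8,2,-0.2,0,0]]'; python3 - <<'E'
from h import *
cv2.imwrite("pics/t3.png",cv2.resize(cams.capture("top")[110:220,190:337],(800,600),interpolation=cv2.INTER_CUBIC))
E
```

```text
time: 5.38
tcp_pos: [557.3, -46.8, 9.2]
ee_rot: [[-0.994, 0.106, 0.0], [0.106, 0.994, -0.0], [-0.0, -0.0, -1.0]]
ft_force: [-2.0, -0.7, 0.4]
opening: 68.4
finger_force: 0.9
time: 5.55
tcp_pos: [560.7, -47.0, 9.3]
ee_rot: [[-0.994, 0.106, -0.001], [0.106, 0.994, 0.0], [0.001, 0.0, -1.0]]
ft_force: [-2.1, 0.9, 1.1]
opening: 68.0
finger_force: 1.3
time: 5.63
tcp_pos: [562.7, -47.2, 9.3]
ee_rot: [[-0.994, 0.106, -0.0], [0.106, 0.994, 0.0], [0.0, 0.0, -1.0]]
ft_force: [-2.4, 0.6, 0.8]
opening: 68.4
finger_force: 1.1
```

View pics/t3.png

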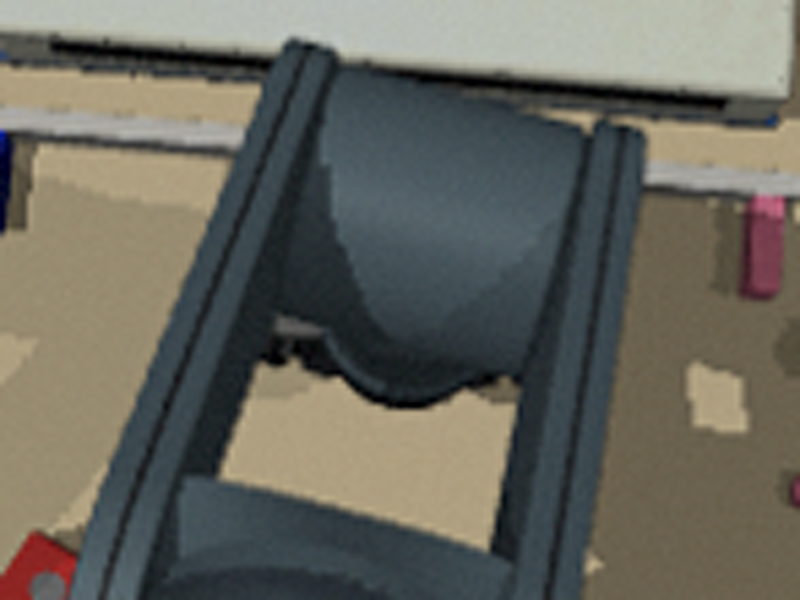

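The arm hides the rack in the top view, so I'll creep forward by force; contact with the fence has not happened yet.

```bash
python3 -m pendant '[[0.8,1.5,-0.1,0,0]]'|grep -E "tcp|ft";python3 -m pendant '[[0.8,1.5,-0.2,0,0]]'|grep -E "tcp|ft";python3 -m pendant '[[0.8,1,-0.1,0,0],[0.8,0,0,0,0]]'|grep -E "tcp|ft"
```

```text
tcp_pos: [563.6, -47.3, 9.3]
ft_force: [-8.3, -0.9, 7.4]
tcp_pos: [563.6, -47.2, 9.3]
ft_force: [-12.1, -0.4, 9.3]
tcp_pos: [563.6, -47.1, 9.1]
ft_force: [-10.6, 0.2, 7.4]
```

```bash
python3 -m pendant '[[0.8,-15,1.6,0,0],[0.8,-20,2,0,0],[0.8,0,0,40,0],[0.35,0,0,40,0],[0.35,0,0,40,0],[0.35,0,14,0,-0.12],[0.35,0,14,0,-0.12],[0.35,0,14,0,-0.12],[0.35,0,14,0,-0.12],[0.35,0,14,0,-0.12]]'>/dev/null; python3 -m pendant '[[0.35,10,8,0,-0.12],[0.35,15,8,0,-0.12],[0.35,20,8,0,-0.12],[0.35,20,4,0,-0.12],[0.35,20,4,0,-0.12],[0.35,15,4,0,-0.12],[0.35,2,4,0,-0.12],[0.35,0,0,0,-0.01],[0.35,0,0,0,0]]'; python3 - <<'E'
from h import *
from workcell import monitor
s=monitor.get_state();F=np.array([667.1,-41.05]);x=np.array([.9944,-.1057]);y=np.array([.1057,.9944])
d=np.array(s["tcp_pos"])[:2]-F;print("tcp in fence",d@x,d@y,s["q"])
w=cams.capture("wrist");cv2.imwrite("pics/w4.png",cv2.resize(w,(800,600)))
E
```

```text
time: 7.6
tcp_pos: [633.9, 66.1, 129.2]
ee_rot: [[-0.018, 1.0, 0.0], [1.0, 0.018, -0.0], [-0.0, 0.0, -1.0]]
ft_force: [-0.3, 0.2, -0.4]
opening: 29.9
finger_force: 0.0
tcp in fence -44.34104298408233 103.03933509868241 [-7.08410848e-02  4.90902670e-01  1.44852540e+00  4.48202206e-06
  1.20186534e+00 -8.90939663e-02]
```

View pics/w4.png

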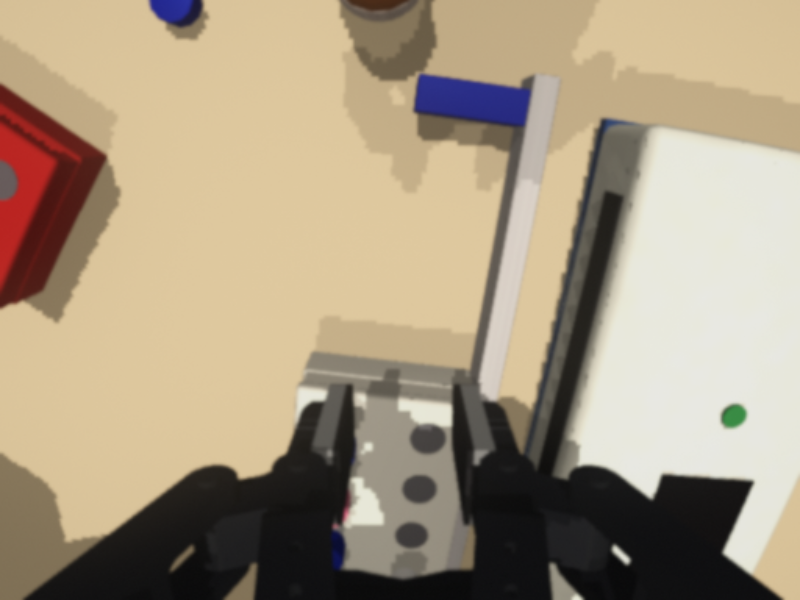

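The wrist view shows the rack's +y end (foot edge (310,352) to (472,371)) against the fence. A turn of 0.12 rad is still missing.

```bash
python3 - <<'E'
from h import *
F=np.array([667.1,-41.05]);x=np.array([.9944,-.1057]);y=np.array([.1057,.9944])
for z,q in((0,[[312,352],[472,370]]),(45,[[300,386],[470,405]]),(28,[[533,100],[483,372]])):
    r=at("wrist",np.array(q)*.64,z);print(z,[((p-F)@x).round(1) for p in r],[((p-F)@y).round(1) for p in r])
E
```

```text
0 [np.float64(-88.8), np.float64(2.7)] [np.float64(57.8), np.float64(58.0)]
45 [np.float64(-87.6), np.float64(-4.3)] [np.float64(59.8), np.float64(59.9)]
28 [np.float64(2.4), np.float64(2.8)] [np.float64(203.3), np.float64(70.4)]
```

```bash
python3 -m pendant '[[0.35,-1,0,0,-0.122],[0.35,0,0,-40,0],[0.35,0,0,-40,0],[0.35,0,0,-25,0],[0.35,0,0,-13,0],[0.35,0,0,0,0]]'|grep -E "tcp|ft|ee"; python3 -m pendant '[[0.35,-0.8,-7,0,0],[0.35,-0.7,-7,0,0],[0.35,-0.8,-7,0,0],[0.35,-0.7,-7,0,0],[0.35,-0.8,-7,0,0],[0.35,-0.7,-7,0,0],[0.35,-0.8,-7,0,0]]'|grep -E "time|tcp|ft|ee"
```

```text
tcp_pos: [630.0, 65.8, 8.2]
ee_rot: [[0.105, 0.994, -0.006], [0.994, -0.105, 0.0], [-0.0, -0.006, -1.0]]
ft_force: [-0.7, 0.1, -0.4]
time: 8.73
tcp_pos: [628.0, 16.5, 12.3]
ee_rot: [[0.107, 0.994, 0.002], [0.994, -0.107, 0.0], [0.001, 0.002, -1.0]]
ft_force: [0.7, 4.0, 2.6]
```

```bash
python3 -m pendant '[[0.35,-0.8,-7,0,0],[0.35,-0.7,-7,0,0],[0.35,-0.8,-7,0,0],[0.35,-0.7,-7,0,0],[0.35,-0.8,-7,0,0],[0.35,-0.7,-7,0,0],[0.35,-0.8,-7,0,0]]'|grep -E "time|tcp|ft"; for i in 1; do python3 -m pendant '[[0.35,-0.4,-4,0,0],[0.35,-0.4,-4,0,0]]'|grep -E "tcp|ft"; done;  python3 -m pendant '[[0.35,-0.2,-2,0,0]]'|grep -E "tcp|ft"; python3 -m pendant '[[0.35,-0.2,-2,0,0]]'|grep -E "tcp|ft"
```

```text
time: 9.32
tcp_pos: [621.9, -32.7, 11.2]
ft_force: [-0.1, 3.6, 3.2]
tcp_pos: [621.1, -40.7, 11.2]
ft_force: [1.2, 3.4, 1.1]
tcp_pos: [620.9, -42.7, 11.2]
ft_force: [0.5, 3.2, 1.0]
tcp_pos: [620.7, -44.3, 11.2]
ft_force: [1.2, 3.0, 1.5]
```

```bash
for r in 1; do python3 -m pendant '[[0.35,-0.2,-2,0,0]]'|grep -E "tcp|ft"; python3 -m pendant '[[0.35,-0.1,-1.5,0,0]]'|grep -E "tcp|ft"; python3 -m pendant '[[0.35,-0.2,-1.5,0,0]]'|grep -E "tcp|ft";python3 -m pendant '[[0.35,-0.1,-1,0,0]]'|grep -E "tcp|ft"; done
```

```text
tcp_pos: [620.6, -46.0, 11.2]
ft_force: [0.3, 3.0, 1.6]
tcp_pos: [620.5, -47.6, 11.2]
ft_force: [0.5, 3.5, 1.9]
tcp_pos: [620.3, -49.0, 11.2]
ft_force: [0.4, 2.6, 0.3]
tcp_pos: [620.2, -50.1, 11.2]
ft_force: [0.3, 3.0, 1.4]
```

```bash
for r in 1; do python3 -m pendant '[[0.35,-0.1,-1.5,0,0]]'|grep -E "tcp|ft"; python3 -m pendant '[[0.35,-0.1,-1.5,0,0]]'|grep -E "tcp|ft"; python3 -m pendant '[[0.35,-0.2,-1.5,0,0]]'|grep -E "tcp|ft"; done
```

```text
tcp_pos: [620.2, -50.7, 11.3]
ft_force: [1.2, 10.7, 2.2]
tcp_pos: [620.1, -50.7, 11.2]
ft_force: [3.0, 17.2, 2.4]
tcp_pos: [620.1, -50.7, 11.3]
ft_force: [3.2, 22.5, 3.5]
```

Stop contact at the expected place. Now back off, raise, and go round to the robot side for a look and a final seating push.

```bash
python3 -m pendant '[[0.35,1.5,15,0,0],[0.35,2.5,22,0,0],[0.35,0,0,40,0],[0.35,0,0,40,0],[0.35,-10,0,40,0.12],[0.35,-30,-10,0,0.12],[0.35,-30,-15,0,0.12],[0.35,-30,-15,0,0.12],[0.35,-30,-15,0,0.12],[0.35,0,-20,0,0.12]]'>/dev/null; python3 -m pendant '[[0.8,0,-20,0,0.12],[0.8,0,-20,0,0.12],[0.8,0,0,0,0.12],[0.8,0,0,0,0.12],[0.8,0,0,0,0.12],[0.8,0,0,0,0.12],[0.8,0,0,0,0.12],[0.8,0,0,0,0.011],[0.8,0,0,0,0]]'; python3 - <<'E'
from h import *
w=cams.capture("wrist");t=cams.capture("side")[130:280,200:400]
cv2.imwrite("pics/w5.png",np.hstack([cv2.resize(w,(400,300)),cv2.resize(t,(400,300))]))
cv2.imwrite("pics/w5.png",np.vstack([cv2.resize(w[150:],(800,366)),np.hstack([cv2.resize(t,(300,225))])if 0 else cv2.resize(t[50:],(600,234),interpolation=cv2.INTER_CUBIC).repeat(1,0) if 0 else cv2.copyMakeBorder(cv2.resize(t,(312,234)),0,0,0,488,0)]))
s=monitor.get_state();np.save("pose.npy",np.r_[s["tcp_pos"]])
E
```

```text
time: 11.82
tcp_pos: [493.7, -132.8, 131.2]
ee_rot: [[-0.994, 0.109, -0.0], [0.109, 0.994, -0.001], [0.0, -0.001, -1.0]]
ft_force: [-0.1, 0.6, 0.4]
opening: 68.5
finger_force: 0.0
```

View pics/w5.png

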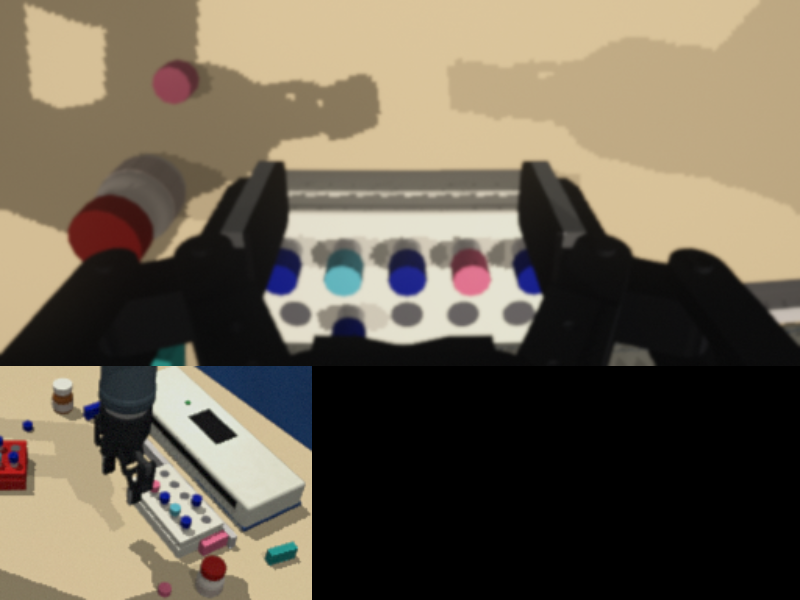

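Rack is parallel to the fence and against the pink stop. One light seating push on the long side.

```bash
python3 -m pendant '[[0.8,0,0,-40,0],[0.8,0,0,-40,0],[0.8,0,0,-30,0],[0.8,0,0,-11,0],[0.8,15,-1.6,0,0],[0.8,15,-1.6,0,0],[0.8,12,-1.3,0,0],[0.8,8,-0.8,0,0],[0.8,5,-0.5,0,0],[0.8,0,0,0,0]]'|grep -E "tcp|ft"; python3 -m pendant '[[0.8,2,-0.2,0,0]]'|grep -E "tcp|ft";python3 -m pendant '[[0.8,2,-0.2,0,0]]'|grep -E "tcp|ft";python3 -m pendant '[[0.8,2,-0.2,0,0]]'|grep -E "tcp|ft"
```

```text
tcp_pos: [549.8, -138.5, 10.4]
ft_force: [-0.7, 0.1, -0.3]
tcp_pos: [550.2, -138.3, 10.1]
ft_force: [0.3, 0.2, 0.2]
tcp_pos: [552.2, -138.5, 10.2]
ft_force: [-0.6, -0.1, 0.1]
tcp_pos: [553.7, -138.5, 10.2]
ft_force: [-10.1, 1.1, 5.5]
```

```bash
python3 -m pendant '[[0.8,1,-0.1,0,0],[0.8,0,0,0,0]]'|grep -E "tcp|ft"; python3 -m pendant '[[0.8,-10,1,0,0],[0.8,-20,2,0,0],[0.8,-30,3,0,0],[0.8,0,0,40,0],[0.8,0,0,40,0],[0.8,-20,20,40,0],[0.8,-30,30,40,0],[0.8,-30,30,0,0],[0.8,-20,30,0,0],[0.8,-10,30,0,0]]'|grep -E "time|tcp"; python3 -m pendant '[[0.8,-10,38,0,0],[0.8,-10,38,0,0],[0.8,0,38,0,0],[0.8,0,0,0,0],[0.8,0,0,0,0]]'|grep -E "time|tcp"; python3 - <<'E'
from h import *
cv2.imwrite("pics/t6.png",cv2.resize(cams.capture("top")[120:220,210:350],(798,570),interpolation=cv2.INTER_CUBIC))
E
```

```text
tcp_pos: [553.7, -138.5, 10.1]
ft_force: [-6.0, 0.7, 3.9]
time: 14.0
tcp_pos: [395.2, -4.0, 153.4]
time: 14.42
tcp_pos: [377.4, 110.7, 153.2]
```

View pics/t6.png

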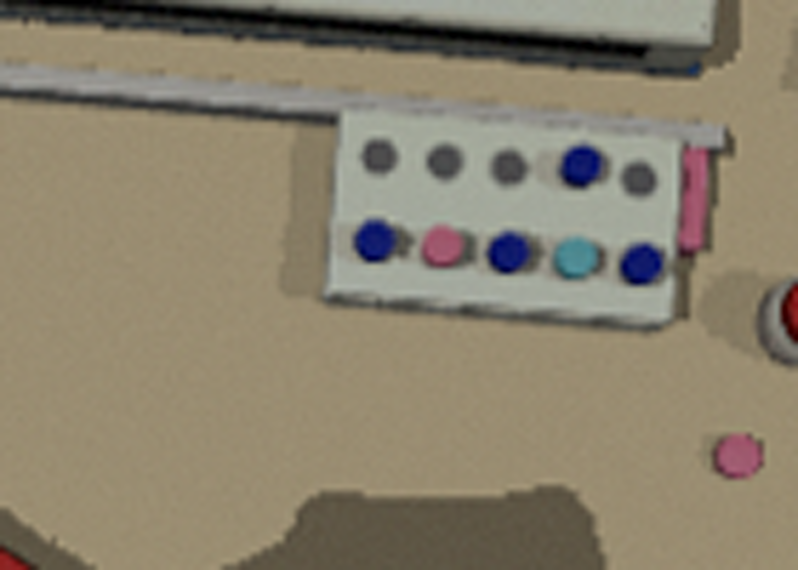

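The rack's long side lies along the fence (340,110 to 683,140) and its end meets the pink stop at (683,150–250). The jar and pink cap are undisturbed and the arm is clear.

```bash
python3 -c "
from workcell import job
print(job.finish_job())"
```

```text
the job is handed in; nothing more can be done
None
```

I pushed the rack flat against the fence and up to the pink stop, both confirmed by contact force and a final top picture, and handed the job in with the arm clear at about 14.5 s; no verdict came back.

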